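# Close the shaker with capped strainer top, then lift off the cap

### The job

Get the cocktail shaker ready to strain, its cap keeping the strainer holes clean until the top is in place: pick up the steel strainer top from the rubber mat by its straight collar, with the copper cap still sitting on it, and lower the two together gently into the mouth of the open tin until the collar rests all round on the rim, then let go. Now take the copper cap alone and lift it straight up off the strainer top, which must stay seated and undisturbed in the tin, and finish still holding the cap, mouth down, in the air about 8 cm above where it sat. Never drop the lids or take the cap off early, leave the tin standing where it is, and do not disturb the coasters, glass, jigger or bottle.

Things in the scene. Friction and masses are not known exactly. Their poses are not given: they have to be found in the camera images.
- tin: Shaker tin: loose open upright steel beaker, about 220 g, 115 mm tall, 52 mm across at the foot, 66 mm at the rim; mouth 60 mm across inside. Origin: centre of its underside, z up its axis. Stands on the work surface (z = 0), left or right of the coasters, the mat on the other side.
- rim (a point): Centre of the tin's mouth, level with its rim, 115 mm above the tin's origin. The strainer top is home when its collar's underside rests on this rim: its origin is then 14 mm below this point (101 mm above the tin's origin), on the tin's axis.
- strainer: Strainer top (inner lid): loose round steel part, about 130 g, upright on the mat. Origin: centre of its underside, z up. Tapered plug z 0-14 mm (49 mm across at the foot, 57 at its top; 1.5 mm play all round in the mouth), straight collar z 14-31 (65 across), sloping shoulder z 31-41 (narrows to 45), neck z 41-55 (33 across) hidden in the cap. Top of the capped pair: z 64.
- collar (a point): Mid-height of the strainer top's straight steel collar, on its axis, 22.5 mm above the strainer top's origin: where to grip it. The collar is 65 mm across and 17 mm high; the capped pair reaches 41.5 mm above this point.
- cap: Cap (outer lid): loose copper-coloured cup, about 45 g, mouth down over the neck, held by its weight alone with 1.5 mm play all round, so pulling it takes it off. 41 mm across at the mouth, 39 at the closed top, 23 tall. Origin: centre of its lower rim, z up; nested, it is 41 mm above the strainer top's origin, on its axis, the rim resting on the shoulder's top.
- mat: The bar mat: a black ribbed rubber square, 130 x 130 mm, 6 mm thick, fixed to the work surface. Origin at the centre of its underside; its top is at z = 6 mm. The strainer top stands on it, up to 25 mm from its centre.
- coasters: Bystander: a loose stack of four square cork coasters, 95 x 95 mm, 17 mm high, lying between mat and tin. Origin at the centre of its underside.
- glass: Bystander: a loose clear tumbler, 80 mm across at the rim, 85 mm tall, beyond the work. Origin at the centre of its underside.
- jigger: Bystander: a loose brass double-cone jigger, 41 mm across at its foot, 78 mm tall, beyond the work. Origin at the centre of its underside.
- bitters: Bystander: a loose amber glass bottle with a yellow cap and paper label, 48 mm across, 125 mm tall, beyond the work. Origin at the centre of its underside.
Not all that is in view belongs to the job. Leave any blue or red look-alike of the strainer alone. Several things have the shape of the cap; the one meant has the colours described above.

How it is judged:
On the way, in this order (a step that is already met when the one before it is completed fails the run):
1. the strainer top is seated in the tin, let go, with the cap still nested on it (z of strainer in the frame of tin between 0.098 and 0.104 m and x of strainer in the frame of tin between -0.004 and 0.004 m and y of strainer in the frame of tin between -0.004 and 0.004 m and angle between the z axis of strainer and the z axis of tin, either way round below 0.06 rad and z of cap in the frame of strainer below 0.045 m and distance between cap and strainer below 0.047 m and contact force between the fingers and strainer below 0.05 N and angle between tin's own z axis and vertical below 0.04 rad), for 0.2 s.
2. the cap alone is lifted clear of the strainer top in the fingers (z of cap in the frame of strainer above 0.071 m and z of strainer in the frame of tin between 0.098 and 0.104 m and x of strainer in the frame of tin between -0.004 and 0.004 m and y of strainer in the frame of tin between -0.004 and 0.004 m and angle between the z axis of strainer and the z axis of tin, either way round below 0.06 rad and contact force between the fingers and cap above 0.5 N), for 0.2 s.
At the end, for the whole second after the job is handed in: Fingers alone hold the cap still, 50-140 mm above its nested place, within 60 mm of the shaker axis, under 20 deg tilt; strainer top untouched, seated in the tin within 3 mm height, 4 mm sideways, 3.4 deg; tin upright within 25 mm of its start, bystanders too (contact force between the fingers and cap above 0.5 N and contact force between cap and strainer below 0.02 N and contact force between cap and tin below 0.02 N and contact force between each of the arm, the fingers and strainer below 0.05 N and contact force between each of the arm, the fingers and tin below 0.05 N and z of cap in the frame of strainer between 0.091 and 0.181 m and horizontal distance between cap and strainer below 0.06 m and height (world z) of cap above 0.19 m and angle between cap's own z axis and vertical below 0.35 rad and linear speed of cap below 0.03 m/s and z of strainer in the frame of tin between 0.098 and 0.104 m and x of strainer in the frame of tin between -0.004 and 0.004 m and y of strainer in the frame of tin between -0.004 and 0.004 m and angle between the z axis of strainer and the z axis of tin, either way round below 0.06 rad and angle between tin's own z axis and vertical below 0.04 rad and distance of each of tin, coasters, glass, jigger, bitters from where it was at the start of the episode below 0.025 m and linear speed of each of strainer, tin below 0.02 m/s); the arm keeps its last pose, push and grip.
It fails at once if the cap came off the strainer top (more than 12 mm) while the strainer top was not seated in the tin, or the strainer top was pulled up, tipped or shifted after the cap was lifted (distance between cap and strainer above 0.053 m and not (z of strainer in the frame of tin between 0.098 and 0.104 m and x of strainer in the frame of tin between -0.004 and 0.004 m and y of strainer in the frame of tin between -0.004 and 0.004 m and angle between the z axis of strainer and the z axis of tin, either way round below 0.06 rad)).
It fails at once if the strainer top was dropped: out of the fingers while more than 6 mm above its seat and 15 mm above the mat (contact force between the fingers and strainer below 0.02 N and z of strainer in the frame of mat above 0.021 m and z of strainer in the frame of tin above 0.107 m).
It fails at once if the strainer top was rammed into the tin (over 40 N) (contact force between strainer and tin above 40 N).
It fails at once if the tin was tipped (over 14 degrees) or slid more than 40 mm (angle between tin's own z axis and vertical above 0.25 rad or distance of tin from where it was at the start of the episode above 0.04 m).
It fails at once if the coasters, glass, jigger or bottle was disturbed (moved more than 30 mm or tipped over 0.3 rad) (distance of any of coasters, glass, jigger, bitters from where it was at the start of the episode above 0.03 m or angle between any of coasters, glass, jigger, bitters's own z axis and vertical above 0.3 rad).
It also fails if it takes over 51 s, if anything falls off the work surface, if the arm or the gripper's body presses on something with over 40 N, if the wrist force passes 120 N, or if a joint passes its speed limit or range.

### The arm

A 6-joint arm with a two-finger parallel gripper is mounted at the origin on the work surface. World frame = base frame: x ahead of the robot, y to its left, z up, the work surface at z = 0. Lengths are in m, angles in rad, forces in N, time in s.
With the tool pointing down it reaches from about 0.35 to 0.85 m from the base axis. Payload 8.1 kg.
Tool frame: the origin (TCP) lies between the finger pads; the fingertips stand arm.tips_ahead ahead of it and the grasp point (between the pads) lies 8 mm behind it (arm.tips_ahead is the distance from the TCP to the fingertips, in m); z points along the fingers, y is the line along which they close (so a half turn about z gives the same grasp; the last joint's range is limited). The gripper opens to 85 mm and grips with 20 to 120 N. Pads are 22 mm wide; open, the fingers measure 114 mm over their backs; the gripper's body (76 mm by 85 mm) begins 54 mm behind the grasp point. The pads swing forward as they close: fully open they stand 13 mm farther back than shut.
Start: joints at [1.258, 0.13, 1.488, -0, 1.523, -0.085], TCP at [0.135, 0.585, 0.242] pointing down, gripper open.
Joint ranges: [-2.96, 2.96], [-0.89, 2.26], [0.02, 2.5], [-1.34, 4.48], [0, 2.73], [-2.66, 2.66]. Speed limits (rad/s): [2.39, 2.39, 2.79, 3.14, 3.14, 3.14].

### API

Orientations are given as a unit quaternion [x, y, z, w].
In Python, from workcell import status, imaging, job, arm gives the robot as it stands.
- The arm moves only by the tool play_rows, never from a script. Its arguments are lists of equal length, an entry for each row: "translation": the shift along the tool's x, y, z in units of 30 mm (1.0 is 30 mm), a list of three; "turn": the turn, a rotation vector about the tool's x, y, z in units of 6 degrees (1.0 is 6 degrees), a list of three. In form: {"translation": [[x, y, z], ...], "turn": [[wx, wy, wz], ...]}. A call has 1 to 20 rows; each row shifts and turns the commanded pose from where the row before left it, along the tool's axes as they then stand; what a row does not reach is not made up. A row lasts 1/10 s, in which the tool goes at most 50 mm and 8.59 degrees, less where a joint would pass 70% of its speed; a pose out of reach is approached as far as the arm can. A call is refused whole if a number of a shift passes 1 or a number of a turn 1, either way. A call with a gripper value outside its range is refused whole. "jaw" is the opening, from 0 (shut) to 1 (fully open), set as the call begins (left out, the last holds). The fingers move at their own pace and stop on an object; "newtons" is the grip in N (left out, the last holds). Time passes only in rows, so rows that do not move let the fingers close. It gives the time, the measured TCP pose, the force, the opening and the grip force at its end, in the units of the state.
- status.get_obs(): the state, without advancing time (a new reading comes with each control period).
- imaging.capture(name): name is "side" or "top"; returns a dict with "pixels" (420x560x3 uint8, red, green, blue), "fx", "fy", "cx", "cy" (pixels), "D" ([k1, k2, p1, p2, k3] as OpenCV has them; the pictures are not rectified), "extrinsics" (4x4, takes a point from camera to world coordinates). Camera axes: x right, y up, looking along -z (the intrinsics and any distortion apply to the point x, -y, -z); pixel columns grow to the right and rows downward; lengths in m; the calibration is good to about 2 mm. A picture is of the moment at which its call begins. There is no depth.
- job.sign_off(): hands the job in; it is judged then, once.
The state is a dict: "time_s": time; "q": joint angles; "joint_velocities": joint speeds; "tau": joint torques, N m; "ee_pos": TCP position; "tcp_rot": TCP orientation; "force": force on the tool from outside, world axes, zero at the start; "torque": the same for the moment, N m; "gripper_width": opening from 0.0 (shut) to 1.0 (fully open); "gripper_force": force on a finger pad.
Only numpy, scipy, OpenCV 4.12 (cv2) and the standard library are available. Lean on these libraries where they do the work, as an engineer would, in place of code of your own. Each camera call takes 0.05 s, during which the arm holds its last target. There are 200 camera calls.

## Working session

There is one attempt and no reset: what is moved stays moved. The work goes in short steps, Python scripts to look and compute and a tool call to move; the robot and the scene stay as the last step left them, time stands still between calls to the robot, and variables do not carry over. Pictures are saved under pics/ and viewed, at most 10 in all, crops included, and the job is handed in when it is done.

Besides the shell and the picture viewer there is one more tool, called by a JSON object that holds its "fn" and its "kwargs". play_rows: Moves the arm, as the interface text tells. Its arguments: {"type":"object","properties":{"translation":{"type":"array"},"turn":{"type":"array"},"jaw":{"type":"number"},"newtons":{"type":"number"}},"required":["translation","turn"]}

```bash
mkdir -p pics
cat > h.py <<'E'
import numpy as np,cv2
from workcell import status,imaging,job,arm
def cap(n,f):
    c=imaging.capture(n); cv2.imwrite('pics/'+f,c['pixels'][:,:,::-1]); np.save('pics/'+n+'.npy',c,allow_pickle=True); return c
def ray(c,uv,z):
    K=np.array([[c['fx'],0,c['cx']],[0,c['fy'],c['cy']],[0,0,1.]])
    p=cv2.undistortPoints(np.array(uv,float).reshape(-1,1,2),K,np.array(c['D'],float)).reshape(-1,2)
    E=np.array(c['extrinsics']); d=np.c_[p[:,0],-p[:,1],-np.ones(len(p))]@E[:3,:3].T; o=E[:3,3]
    return o+d*((z-o[2])/d[:,2])[:,None]
def proj(c,P):
    E=np.array(c['extrinsics']); q=(np.atleast_2d(P)-E[:3,3])@E[:3,:3]
    q=q*[1,-1,-1]
    K=np.array([[c['fx'],0,c['cx']],[0,c['fy'],c['cy']],[0,0,1.]])
    return cv2.projectPoints(q,np.zeros(3),np.zeros(3),K,np.array(c['D'],float))[0].reshape(-1,2)
E
python3 - <<'E'
from h import *
for n in('top','side'):
    c=cap(n,n+'0.png'); print(n,np.round(c['extrinsics'],3),c['fx'])
print(status.get_obs(),arm.tips_ahead)
E
```

```text
top [[-0.013  0.995 -0.095  0.436]
 [-1.    -0.013  0.006 -0.04 ]
 [ 0.005  0.095  0.995  1.307]
 [ 0.     0.     0.     1.   ]] 483.73380225401144
side [[ 0.975  0.169 -0.147  0.403]
 [-0.224  0.761 -0.609 -0.675]
 [ 0.009  0.626  0.779  0.852]
 [ 0.     0.     0.     1.   ]] 462.0196574963846
{'time_s': 0.1, 'q': array([ 1.25762409e+00,  1.31120592e-01,  1.48917674e+00, -4.05091777e-05,
        1.52301814e+00, -8.53957042e-02]), 'joint_velocities': array([-0.0024039 , -0.00124039, -0.00085914, -0.00188835,  0.00288456,
        0.00042223]), 'tau': array([ 1.70041203e-03, -5.70953608e+01, -5.01943731e+01, -2.01171160e-04,
        8.13323655e-03,  1.39509720e-05]), 'ee_pos': array([0.13532597, 0.58403868, 0.24132496]), 'tcp_rot': array([ 1.13641208e-01,  9.93521481e-01, -8.48367824e-04, -1.50701236e-04]), 'force': array([0.45436964, 0.47714163, 0.14514329]), 'torque': array([ 0.01071394,  0.02691638, -0.01335282]), 'gripper_force': 0.0, 'gripper_width': 1.00001828338026} 0.011
```

View pics/top0.png

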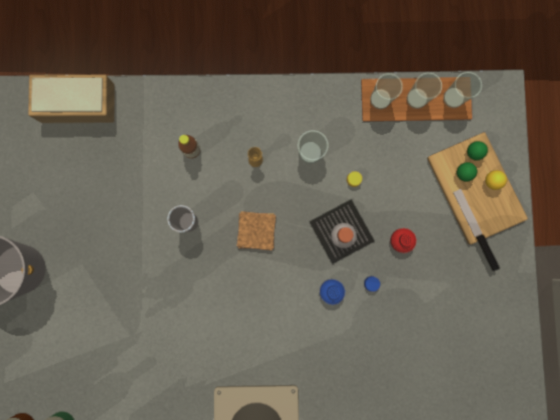

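View pics/side0.png

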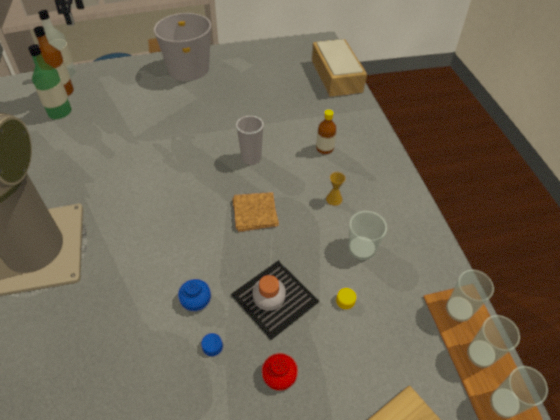

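The top view shows the tin at about (181,218), cork at (256,231), mat at (342,232) and the copper-capped strainer at (345,234). The side view shows the tin at (250,140) and the capped pair at (268,292). Next I fit positions with both cameras.

```bash
cat >> h.py <<'E'
from scipy.optimize import minimize
def ring(x,y,z,r,n=72):
    a=np.linspace(0,2*np.pi,n,endpoint=False); return np.c_[x+r*np.cos(a),y+r*np.sin(a),np.full(n,z)]
def hullc(c,rings):
    h=cv2.convexHull(proj(c,np.vstack(rings)).astype(np.float32)); m=cv2.moments(h); return np.array([m['m10'],m['m01']])/m['m00'],m['m00']
def copper(c,box):
    p=c['pixels']; hsv=cv2.cvtColor(p,cv2.COLOR_RGB2HSV); x0,y0,x1,y1=box
    m=np.zeros(p.shape[:2],np.uint8); m[y0:y1,x0:x1]=((hsv[...,1]>90)&((hsv[...,0]<16)|(hsv[...,0]>172)))[y0:y1,x0:x1]
    n,l,s,ce=cv2.connectedComponentsWithStats(m); i=1+np.argmax(s[1:,4]); return ce[i],s[i,4]
def fitcap(c,box,z0):
    t,A=copper(c,box); f=lambda q:np.sum((hullc(c,[ring(*q,z0,.0205),ring(*q,z0+.023,.0195)])[0]-t)**2)
    s=ray(c,[t],z0+.015)[0,:2]; r=minimize(f,s,method='Nelder-Mead',options=dict(xatol=1e-5,fatol=1e-6)); return r.x,A,hullc(c,[ring(*r.x,z0,.0205),ring(*r.x,z0+.023,.0195)])[1]
def rimfit(c,guess,z,r,dr=4):
    # sub-pixel: maximise gradient magnitude along projected circle
    g=cv2.GaussianBlur(cv2.cvtColor(c['pixels'],cv2.COLOR_RGB2GRAY).astype(np.float32),(0,0),.8)
    G=np.hypot(cv2.Sobel(g,5,1,0),cv2.Sobel(g,5,0,1))
    best=None
    for dx in np.arange(-.012,.0121,.001):
        for dy in np.arange(-.012,.0121,.001):
            p=proj(c,ring(guess[0]+dx,guess[1]+dy,z,r)).astype(np.float32)
            v=cv2.remap(G,p[None,:,0].copy(),p[None,:,1].copy(),cv2.INTER_LINEAR).mean()
            if best is None or v>best[0]: best=(v,guess[0]+dx,guess[1]+dy)
    return best
E
python3 - <<'E'
from h import *
T=np.load('pics/top.npy',allow_pickle=True).item();S=np.load('pics/side.npy',allow_pickle=True).item()
print('cap',fitcap(T,(325,220,365,250),.047),fitcap(S,(250,270,290,310),.047))
for c,px in((T,(181,218)),(S,(250,125))):
    g=ray(c,[px],.115)[0]; print('tin',g,rimfit(c,g,.115,.033),rimfit(c,g,.115,.030),rimfit(c,g,.115,.0315))
# overlay
rt=rimfit(T,ray(T,[(181,218)],.115)[0],.115,.033); rs=rimfit(S,ray(S,[(250,125)],.115)[0],.115,.033)
ims=[]
ct=fitcap(T,(325,220,365,250),.047)[0];cs=fitcap(S,(250,270,290,310),.047)[0]
for c,r,k in((T,rt[1:],ct),(S,rs[1:],cs)):
    for (q,zz,rr) in((r,.115,(.033,)),(k,.070,(.0195,))):
        u=proj(c,[[*q,zz-.02]])[0].astype(int); b=30
        im=cv2.resize(c['pixels'][u[1]-b:u[1]+b,u[0]-b:u[0]+b,::-1],None,fx=6,fy=6,interpolation=cv2.INTER_CUBIC)
        L=[(.115,.033),(0,.026)] if zz>.1 else [(.070,.0195),(.047,.0205),(.037,.0325),(.020,.0325)]
        im0=im.copy()
        for z,r_ in L:
            p=(proj(c,ring(*q,z,r_))-u+b+.5)*6; cv2.polylines(im,[p.astype(int)],True,(0,255,0),1)
        ims.append(im)
cv2.imwrite('pics/fit.png',np.vstack([np.hstack(ims[:2]),np.hstack(ims[2:])])[:,:][::1]if 0 else cv2.resize(np.vstack([np.hstack(ims[:2]),np.hstack(ims[2:])]),(600,600)))
c=T
for n,px,z in(('coast',(256,231),.017),('mat',(342,232),.006),('glassTop',(313,146),.085),('jig',(255,157),.05),('bit',(186,140),.125)): print(n,ray(c,[px],z)[0])
E
```

```text
cap (array([ 0.49604203, -0.23620782]), np.int32(195), 211.547176748747) (array([ 0.49522788, -0.23582858]), np.int32(411), 408.157396057155)
tin [0.53945314 0.1771526  0.115     ] (np.float32(104.503105), np.float64(0.5344531399892538), np.float64(0.17715260231241486)) (np.float32(127.66804), np.float64(0.5374531399892538), np.float64(0.17515260231241486)) (np.float32(125.733315), np.float64(0.5364531399892538), np.float64(0.17515260231241486))
tin [0.53865801 0.17058986 0.115     ] (np.float32(72.03906), np.float64(0.5346580129074519), np.float64(0.17058986229382034)) (np.float32(82.33587), np.float64(0.5366580129074519), np.float64(0.16858986229382034)) (np.float32(81.201), np.float64(0.5366580129074519), np.float64(0.16958986229382034))
coast [ 0.51054394 -0.00476782  0.017     ]
mat [ 0.50550403 -0.23586745  0.006     ]
glassTop [ 0.72339861 -0.1553801   0.085     ]
jig [ 0.70405699 -0.00505435  0.05      ]
bit [0.73280922 0.16362539 0.125     ]
```

View pics/fit.png

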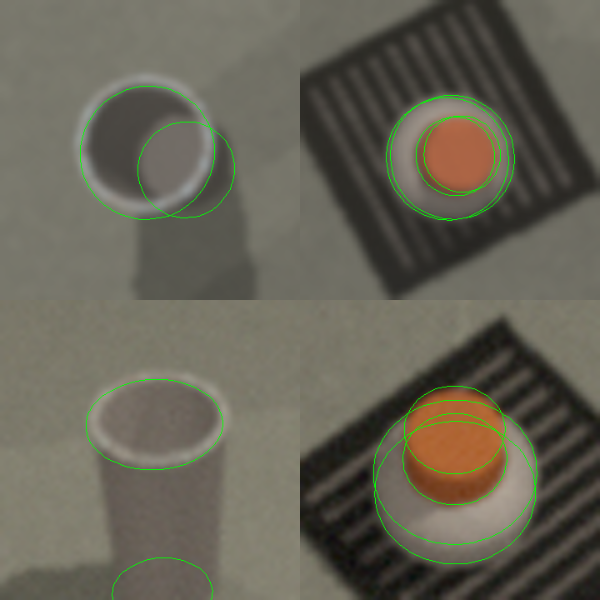

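Run:
```python
from h import *
T=np.load('pics/top.npy',allow_pickle=True).item();S=np.load('pics/side.npy',allow_pickle=True).item()
# brightness of the light annulus, ring r=.0315 z=.115, maximise grey minus inside/outside
def fit(c,g0,z,rin,rm,rout):
    g=cv2.GaussianBlur(cv2.cvtColor(c['pixels'],cv2.COLOR_RGB2GRAY).astype(np.float32),(0,0),.5)
    def s(q,r):
        p=proj(c,ring(*q,z,r)).astype(np.float32); return cv2.remap(g,p[None,:,0].copy(),p[None,:,1].copy(),cv2.INTER_CUBIC).mean()
    f=lambda q:-(2*s(q,rm)-s(q,rin)-s(q,rout))
    rs=[minimize(f,np.array(g0)+d,method='Nelder-Mead',options=dict(initial_simplex=np.array(g0)+d+np.array([[0,0],[.004,0],[0,.004]]))) for d in np.array([[0,0],[.003,.003],[-.003,.003],[.003,-.003]])]
    r=min(rs,key=lambda r:r.fun); return np.round(r.x,4),r.fun
for z in(.11,.115,.12): print(z,fit(T,(.538,.1765),z,.027,.0315,.037),fit(S,(.5375,.170),z,.027,.0315,.037))
c=T;o=status.get_obs()
ims=[]
for c in(T,S):
    q=[.5385,.1745]
    u=proj(c,[[*q,.07]])[0].astype(int); b=40
    im=cv2.resize(c['pixels'][u[1]-b:u[1]+b,u[0]-b:u[0]+b,::-1],None,fx=5,fy=5,interpolation=cv2.INTER_CUBIC)
    for z,r in((.115,.033),(0,.026)):
        p=(proj(c,ring(*q,z,r))-u+b+.5)*5; cv2.polylines(im,[p.astype(int)],True,(0,255,0),1)
    ims.append(im)
cv2.imwrite('pics/tin.png',np.hstack(ims))
```

```text
0.11 (array([0.5397, 0.1795]), np.float64(-68.0563735961914)) (array([0.5388, 0.1805]), np.float64(-43.29157257080078))
0.115 (array([0.5393, 0.1786]), np.float64(-68.10303497314453)) (array([0.5379, 0.1749]), np.float64(-43.23518371582031))
0.12 (array([0.5388, 0.1776]), np.float64(-67.79802703857422)) (array([0.5369, 0.1691]), np.float64(-42.79718780517578))
```

View pics/tin.png

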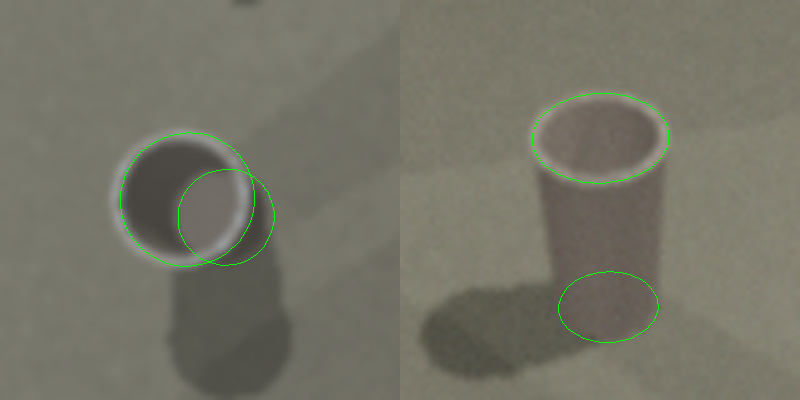

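Averaging both cameras puts the tin at about (0.539, 0.177) and the strainer at about (0.4955, -0.236). I'll turn the tool to the world axes and travel.

{"fn": "play_rows", "kwargs": {"translation": [[0,0,0],[0,0,0],[0,0,0],[-1,-1,0],[-1,-1,0],[-1,-1,0],[-1,-1,0],[-1,-1,0],[-1,-1,0],[-1,-1,0],[-1,-1,0],[-1,-1,0],[-1,-1,0],[-1,-1,0],[-1,-1,0],[0,-1,0],[0,-1,0],[0,-1,0],[0,-1,0],[0,-1,0]], "turn": [[0,0,-0.73],[0,0,-0.73],[0,0,-0.73],[0,0,0],[0,0,0],[0,0,0],[0,0,0],[0,0,0],[0,0,0],[0,0,0],[0,0,0],[0,0,0],[0,0,0],[0,0,0],[0,0,0],[0,0,0],[0,0,0],[0,0,0],[0,0,0],[0,0,0]], "jaw": 0.85}}

```text
time_s: 2.1
ee_pos: [0.4958, 0.0738, 0.2418]
tcp_rot: [-0.001, 1.0, -0.0, -0.0]
force: [0.7, 0.1, 0.7]
gripper_width: 0.851
gripper_force: 0.0
```

{"fn": "play_rows", "kwargs": {"translation": [[0,-1,0],[0,-1,0],[0,-1,0],[0,-1,0],[0,-1,0],[0,-1,0],[0,-1,0],[0,-1,0],[0,-1,0],[0,-1,0],[0,-0.4,0],[0,0,0],[0,0,0]], "turn": [[0,0,0],[0,0,0],[0,0,0],[0,0,0],[0,0,0],[0,0,0],[0,0,0],[0,0,0],[0,0,0],[0,0,0],[0,0,0],[0,0,0],[0,0,0]]}}

```text
time_s: 3.4
ee_pos: [0.4967, -0.2361, 0.242]
tcp_rot: [-0.001, 1.0, 0.0, -0.0]
force: [-0.6, 0.2, -0.4]
gripper_width: 0.851
gripper_force: 0.0
```

Run:
```python
from h import *
from scipy.spatial.transform import Rotation as R
o=status.get_obs(); print(o['time_s'],o['ee_pos'],np.round(R.from_quat(o['tcp_rot']).as_matrix(),3),o['gripper_width'],arm.tips_ahead,[a for a in dir(arm) if a[0]!='_'])
c=cap('side','s1.png'); u=proj(c,[o['ee_pos']])[0]; print(u, proj(c,[o['ee_pos']-[0,0,.011]]))
u=u.astype(int);im=c['pixels'][max(u[1]-80,0):u[1]+100,u[0]-90:u[0]+90,::-1]
im=cv2.resize(im,None,fx=3,fy=3); cv2.imwrite('pics/s1c.png',im); print(im.shape)
```

```text
3.4 [ 0.49665503 -0.23613852  0.2419692 ] [[-1.    -0.001 -0.001]
 [-0.001  1.     0.001]
 [ 0.001  0.001 -1.   ]] 0.8514552539865152 0.011 ['MotionError', 'tips_ahead']
[268.83578275 229.65576121] [[268.86196095 233.59237914]]
(540, 540, 3)
```

View pics/s1c.png

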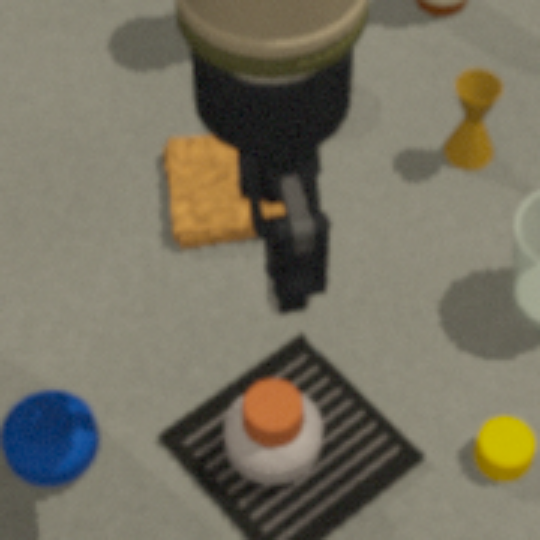

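The near fingertip ends at about crop (295,308), i.e. pixel (276,252). I'll work out its height from that.

Run:
```python
from h import *
S=np.load('pics/side.npy',allow_pickle=True).item()
u0=np.array([178,149])
for z in(.215,.225,.231,.237):
  for y in(.036,.050): print(z,y,((proj(S,[[.4967+d,-.236-y,z] for d in(-.011,.011)])-u0)*3).round(0).tolist())
```

```text
0.215 0.036 [[267.0, 327.0], [306.0, 319.0]]
0.215 0.05 [[273.0, 348.0], [312.0, 340.0]]
0.225 0.036 [[267.0, 317.0], [307.0, 309.0]]
0.225 0.05 [[273.0, 338.0], [313.0, 330.0]]
0.231 0.036 [[267.0, 310.0], [307.0, 303.0]]
0.231 0.05 [[273.0, 332.0], [313.0, 324.0]]
0.237 0.036 [[267.0, 304.0], [307.0, 297.0]]
0.237 0.05 [[273.0, 326.0], [313.0, 318.0]]
```

{"fn": "play_rows", "kwargs": {"translation": [[0,0,1],[0.04,0,1],[0,0,1],[0,0,1],[0,0,1],[0,0,1],[0,0,0.6],[0,0,0.3],[0,0,0.2],[0,0,0],[0,0,0]], "turn": [[0,0,0],[0,0,0],[0,0,0],[0,0,0],[0,0,0],[0,0,0],[0,0,0],[0,0,0],[0,0,0],[0,0,0],[0,0,0]], "jaw": 0.95}}

```text
time_s: 4.55
ee_pos: [0.4964, -0.2371, 0.0305]
tcp_rot: [-0.001, 1.0, -0.0, 0.001]
force: [0.2, -0.4, 0.1]
gripper_width: 0.942
gripper_force: 0.0
```

{"fn": "play_rows", "kwargs": {"translation": [[0,0,0],[0,0,0],[0,0,0],[0,0,0],[0,0,0],[0,0,0],[0,0,0],[0,0,0]], "turn": [[0,0,0],[0,0,0],[0,0,0],[0,0,0],[0,0,0],[0,0,0],[0,0,0],[0,0,0]], "jaw": 0.7, "newtons": 30}}

```text
time_s: 5.35
ee_pos: [0.4965, -0.2374, 0.0309]
tcp_rot: [-0.001, 1.0, -0.0, 0.001]
force: [-2.1, 1.4, 5.8]
gripper_width: 0.749
gripper_force: 32.1
```

Run:
```python
from h import *
o=status.get_obs(); print(o['time_s'],o['ee_pos'],o['gripper_width'],o['gripper_force'],o['force'])
c=cap('side','s2.png'); u=proj(c,[o['ee_pos']])[0].astype(int)
im=c['pixels'][u[1]-50:u[1]+50,u[0]-50:u[0]+50,::-1]
cv2.imwrite('pics/s2c.png',cv2.resize(im,None,fx=5,fy=5,interpolation=cv2.INTER_CUBIC))
for z in(.014,.020,.026): print(z,((proj(c,[[.4955+d,-.236-.0325,z] for d in(-.011,.011)])-u+50)*5).round(0).tolist())
```

```text
5.35 [ 0.49651152 -0.23735992  0.03087844] 0.7488850159446502 32.12178416317329 [-2.1228788   1.43991643  5.80182046]
0.014 [[239.0, 347.0], [293.0, 336.0]]
0.02 [[239.0, 341.0], [293.0, 329.0]]
0.026 [[239.0, 334.0], [293.0, 323.0]]
```

View pics/s2c.png

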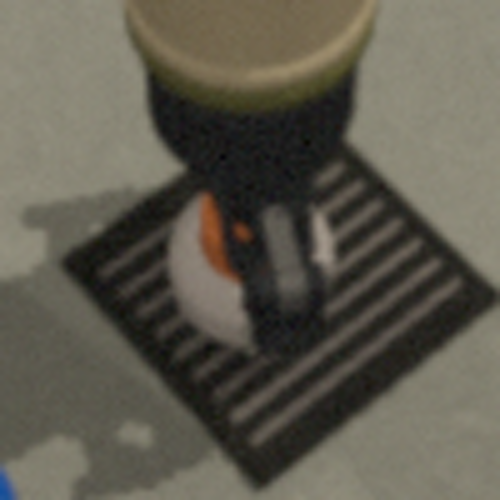

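Collar gripped, opening about 64 mm and grip 32 N. I'll lift gently.

{"fn": "play_rows", "kwargs": {"translation": [[0,0,-0.1],[0,0,-0.2],[0,0,-0.4],[0,0,-0.6],[0,0,-0.7],[0,0,-0.7],[0,0,-0.7],[0,0,-0.7],[0,0,-0.5],[0,0,-0.3],[0,0,-0.1]], "turn": [[0,0,0],[0,0,0],[0,0,0],[0,0,0],[0,0,0],[0,0,0],[0,0,0],[0,0,0],[0,0,0],[0,0,0],[0,0,0]]}}

```text
time_s: 6.5
ee_pos: [0.496, -0.2372, 0.1806]
tcp_rot: [-0.001, 1.0, -0.0, 0.001]
force: [0.4, 0.5, -1.5]
gripper_width: 0.747
gripper_force: 33.5
```

{"fn": "play_rows", "kwargs": {"translation": [[0,0.2,0],[0,0.5,0],[0,0.7,0],[-0.1,0.8,0],[-0.1,0.8,0],[-0.1,0.8,0],[-0.1,0.8,0],[-0.1,0.8,0],[-0.1,0.8,0],[-0.1,0.8,0],[-0.1,0.8,0],[-0.1,0.8,0],[-0.1,0.8,0],[-0.1,0.8,0],[-0.1,0.8,0],[-0.1,0.8,0],[-0.13,0.8,0],[0,0.6,0],[0,0.4,0],[0,0.2,0]], "turn": [[0,0,0],[0,0,0],[0,0,0],[0,0,0],[0,0,0],[0,0,0],[0,0,0],[0,0,0],[0,0,0],[0,0,0],[0,0,0],[0,0,0],[0,0,0],[0,0,0],[0,0,0],[0,0,0],[0,0,0],[0,0,0],[0,0,0],[0,0,0]]}}

```text
time_s: 8.5
ee_pos: [0.5367, 0.1786, 0.1783]
tcp_rot: [-0.002, 1.0, -0.0, -0.001]
force: [-0.1, -0.2, -1.1]
gripper_width: 0.745
gripper_force: 33.5
```

Run:
```python
from h import *
o=status.get_obs(); print(o['time_s'],o['ee_pos'],o['gripper_width'],o['gripper_force'],o['force'])
ims=[]
for n in('side','top'):
    c=cap(n,n+'3.png'); u=proj(c,[[.5386,.177,.13]])[0].astype(int); b=40
    im=cv2.resize(c['pixels'][u[1]-b:u[1]+b,u[0]-b:u[0]+b,::-1],None,fx=5,fy=5,interpolation=cv2.INTER_CUBIC)
    # predicted strainer underside / collar, tin
    x,y,z=o['ee_pos']; x-=.001; z0=z-.0249
    for zz,r,q,col in((z0+.014,.0325,(x,y),(0,255,0)),(z0+.041,.0205,(x,y),(0,255,0)),(.115,.033,(.5386,.1768),(0,0,255))):
        p=(proj(c,ring(*q,zz,r))-u+b+.5)*5; cv2.polylines(im,[p.astype(int)],True,col,1)
    ims.append(im)
cv2.imwrite('pics/m3.png',np.hstack(ims))
```

```text
8.5 [0.53670484 0.1785563  0.17833918] 0.7454659443678996 33.53378136176616 [-0.14154443 -0.16884434 -1.10923098]
```

View pics/m3.png

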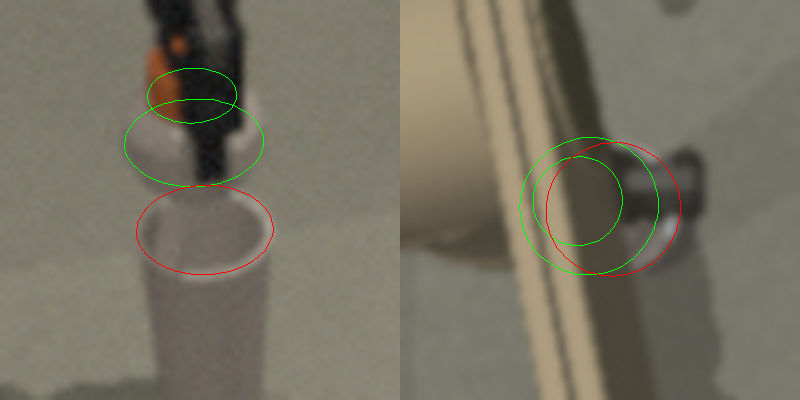

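The strainer is held level above the tin, with the cap still nested. I'll correct the offset and lower it in slowly.

{"fn": "play_rows", "kwargs": {"translation": [[-0.05,-0.03,0],[-0.04,-0.03,0.1],[0,0,0.2],[0,0,0.3],[0,0,0.3],[0,0,0.2],[0,0,0.1],[0,0,0],[0,0,0]], "turn": [[0,0,0],[0,0,0],[0,0,0],[0,0,0],[0,0,0],[0,0,0],[0,0,0],[0,0,0],[0,0,0]]}}

```text
time_s: 9.5
ee_pos: [0.5407, 0.1754, 0.1435]
tcp_rot: [-0.001, 1.0, 0.0, 0.0]
force: [-0.1, 0.4, -1.9]
gripper_width: 0.748
gripper_force: 33.5
```

{"fn": "play_rows", "kwargs": {"translation": [[0,0,0.05],[0,0,0.05],[0,0,0.05],[0,0,0.05],[0,0,0.05],[0,0,0]], "turn": [[0,0,0],[0,0,0],[0,0,0],[0,0,0],[0,0,0],[0,0,0]]}}

```text
time_s: 10.1
ee_pos: [0.5403, 0.1753, 0.1355]
tcp_rot: [-0.001, 1.0, -0.0, -0.0]
force: [0.8, 0.4, -2.2]
gripper_width: 0.748
gripper_force: 33.5
```

{"fn": "play_rows", "kwargs": {"translation": [[0.02,0.04,0.04],[0,0,0.04],[0,0,0.04],[0,0,0.04],[0,0,0]], "turn": [[0,0,0],[0,0,0],[0,0,0],[0,0,0],[0,0,0]]}}

```text
time_s: 10.6
ee_pos: [0.5397, 0.1765, 0.1307]
tcp_rot: [-0.001, 1.0, -0.0, -0.0]
force: [0.1, 0.3, -2.3]
gripper_width: 0.746
gripper_force: 33.5
```

{"fn": "play_rows", "kwargs": {"translation": [[0,0,0.03],[0,0,0.03],[0,0,0]], "turn": [[0,0,0],[0,0,0],[0,0,0]]}}

```text
time_s: 10.9
ee_pos: [0.5398, 0.1765, 0.129]
tcp_rot: [-0.001, 1.0, -0.0, -0.0]
force: [-1.3, 0.0, -1.7]
gripper_width: 0.747
gripper_force: 33.5
```

{"fn": "play_rows", "kwargs": {"translation": [[0.02,0,0.02],[0,0,0.03],[0,0,0]], "turn": [[0,0,0],[0,0,0],[0,0,0]]}}

```text
time_s: 11.2
ee_pos: [0.5392, 0.1765, 0.1275]
tcp_rot: [-0.001, 1.0, -0.0, -0.0]
force: [-0.2, -0.0, -1.3]
gripper_width: 0.745
gripper_force: 33.5
```

{"fn": "play_rows", "kwargs": {"translation": [[0,0,0.02],[0,0,0.02],[0,0,0]], "turn": [[0,0,0],[0,0,0],[0,0,0]]}}

```text
time_s: 11.5
ee_pos: [0.5392, 0.1765, 0.1264]
tcp_rot: [-0.001, 1.0, -0.0, -0.0]
force: [-0.4, 0.8, -1.2]
gripper_width: 0.744
gripper_force: 33.5
```

{"fn": "play_rows", "kwargs": {"translation": [[0,0,0.02],[0,0,0.02],[0,0,0]], "turn": [[0,0,0],[0,0,0],[0,0,0]]}}

```text
time_s: 11.8
ee_pos: [0.5396, 0.1766, 0.1259]
tcp_rot: [-0.001, 1.0, 0.0, 0.0]
force: [-1.3, -0.7, 4.0]
gripper_width: 0.742
gripper_force: 33.9
```

{"fn": "play_rows", "kwargs": {"translation": [[0,0,0.02],[0,0,0]], "turn": [[0,0,0],[0,0,0]]}}

```text
time_s: 12.0
ee_pos: [0.54, 0.1766, 0.1259]
tcp_rot: [-0.001, 1.0, 0.0, 0.001]
force: [-2.0, -0.4, 7.2]
gripper_width: 0.747
gripper_force: 34.4
```

Contact came at exactly the expected height (TCP 0.1259), so the collar is seated. Opening.

{"fn": "play_rows", "kwargs": {"translation": [[0,0,0],[0,0,0],[0,0,0],[0,0,0]], "turn": [[0,0,0],[0,0,0],[0,0,0],[0,0,0]], "jaw": 0.88}}

```text
time_s: 12.4
ee_pos: [0.5392, 0.1765, 0.1244]
tcp_rot: [-0.001, 1.0, -0.0, -0.0]
force: [-0.2, -0.2, -0.3]
gripper_width: 0.879
gripper_force: 0.0
```

{"fn": "play_rows", "kwargs": {"translation": [[0,0,-0.1],[0,0,-0.3],[0,0,-0.6],[0,0,-1],[0,0,-1],[0,0,-1],[1,0,-1],[1,0,-0.5],[1,0,0],[1,0,0],[1,0,0],[0,0,0]], "turn": [[0,0,0],[0,0,0],[0,0,0],[0,0,0],[0,0,0],[0,0,0],[0,0,0],[0,0,0],[0,0,0],[0,0,0],[0,0,0],[0,0,0]]}}

```text
time_s: 13.6
ee_pos: [0.3871, 0.1765, 0.2909]
tcp_rot: [-0.001, 1.0, 0.0, 0.001]
force: [1.0, 0.8, 0.8]
gripper_width: 0.879
gripper_force: 0.0
```

Run:
```python
from h import *
o=status.get_obs(); print(o['time_s'],o['ee_pos'],o['gripper_width'],o['force'])
ims=[]
for n in('side','top'):
    c=cap(n,n+'4.png'); u=proj(c,[[.5386,.177,.13]])[0].astype(int); b=30
    q,A,B=fitcap(c,(u[0]-30,u[1]-30,u[0]+30,u[1]+30),.142); print(n,q,A,B)
    im=cv2.resize(c['pixels'][u[1]-b:u[1]+b,u[0]-b:u[0]+b,::-1],None,fx=6,fy=6,interpolation=cv2.INTER_CUBIC)
    im2=im.copy()
    for zz,r in((.165,.0195),(.142,.0205),(.115,.033)):
        p=(proj(c,ring(*q,zz,r))-u+b+.5)*6; cv2.polylines(im2,[p.astype(int)],True,(0,255,0),1)
    ims.append(im2)
cv2.imwrite('pics/m4.png',np.hstack(ims))
```

```text
13.6 [0.38712872 0.17654719 0.29091406] 0.8794851316633794 [0.96028934 0.80432057 0.84586093]
side [0.53841688 0.17504505] 264 274.63899190473603
top [0.53957361 0.1781184 ] 226 254.21122971735895
```

View pics/m4.png

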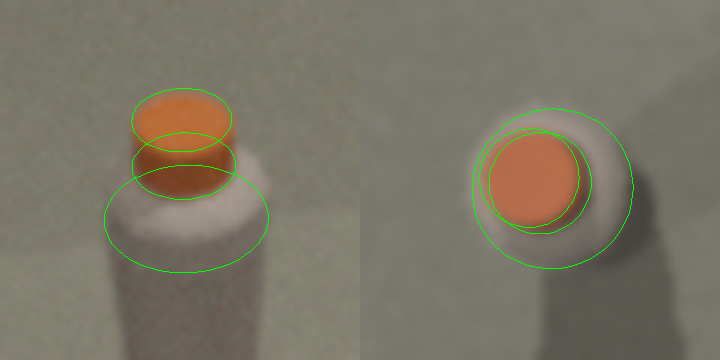

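The cap is nested and the strainer is seated concentrically on the tin. Now I take the cap.

{"fn": "play_rows", "kwargs": {"translation": [[-0.5,0,0],[-1,0,0],[-1,0,0],[-1,0,0],[-1,0,0],[-0.57,0,0],[0,0,0.6],[0,0,0.9],[0,0,0.9],[0,0,0.8],[0,0,0.6],[0,0,0.4],[0,0,0.2],[0,0,0],[0,0,0]], "turn": [[0,0,0],[0,0,0],[0,0,0],[0,0,0],[0,0,0],[0,0,0],[0,0,0],[0,0,0],[0,0,0],[0,0,0],[0,0,0],[0,0,0],[0,0,0],[0,0,0],[0,0,0]], "jaw": 0.75, "newtons": 20}}

```text
time_s: 15.2
ee_pos: [0.5422, 0.1766, 0.1587]
tcp_rot: [-0.001, 1.0, 0.0, 0.001]
force: [-0.3, 0.3, 0.4]
gripper_width: 0.75
gripper_force: 0.0
```

{"fn": "play_rows", "kwargs": {"translation": [[0.08,0,0.04],[0,0,0.04],[0,0,0]], "turn": [[0,0,0],[0,0,0],[0,0,0]], "jaw": 0.58}}

```text
time_s: 15.5
ee_pos: [0.5391, 0.1766, 0.1557]
tcp_rot: [-0.001, 1.0, 0.0, 0.0]
force: [0.7, 0.3, -0.4]
gripper_width: 0.571
gripper_force: 0.0
```

{"fn": "play_rows", "kwargs": {"translation": [[0,0,0],[0,0,0],[0,0,0],[0,0,0],[0,0,0],[0,0,0]], "turn": [[0,0,0],[0,0,0],[0,0,0],[0,0,0],[0,0,0],[0,0,0]], "jaw": 0.4}}

```text
time_s: 16.1
ee_pos: [0.5392, 0.1766, 0.1557]
tcp_rot: [-0.001, 1.0, 0.0, 0.0]
force: [-2.0, -0.3, 4.3]
gripper_width: 0.467
gripper_force: 20.7
```

Cap gripped at about 40 mm. I'll lift straight up, slowly at first, 80 mm in all.

{"fn": "play_rows", "kwargs": {"translation": [[0,0,-0.03],[0,0,-0.05],[0,0,-0.08],[0,0,-0.1],[0,0,-0.1],[0,0,-0.1],[0,0,-0.1],[0,0,-0.1],[0,0,-0.1],[0,0,-0.2],[0,0,-0.2],[0,0,-0.3],[0,0,-0.3],[0,0,-0.3],[0,0,-0.3],[0,0,-0.2],[0,0,-0.1],[0,0,0],[0,0,0],[0,0,0]], "turn": [[0,0,0],[0,0,0],[0,0,0],[0,0,0],[0,0,0],[0,0,0],[0,0,0],[0,0,0],[0,0,0],[0,0,0],[0,0,0],[0,0,0],[0,0,0],[0,0,0],[0,0,0],[0,0,0],[0,0,0],[0,0,0],[0,0,0],[0,0,0]]}}

```text
time_s: 18.1
ee_pos: [0.5387, 0.1765, 0.2345]
tcp_rot: [-0.001, 1.0, -0.0, -0.0]
force: [-0.3, 0.3, -1.4]
gripper_width: 0.469
gripper_force: 20.2
```

Run:
```python
from h import *
o=status.get_obs(); print(o['time_s'],o['ee_pos'],o['gripper_width'],o['gripper_force'],o['force'])
c=cap('side','s5.png'); u=proj(c,[[.5386,.177,.17]])[0].astype(int); b=50
cv2.imwrite('pics/m5.png',cv2.resize(c['pixels'][u[1]-b:u[1]+b,u[0]-b:u[0]+b,::-1],None,fx=5,fy=5,interpolation=cv2.INTER_CUBIC))
```

```text
18.1 [0.53871178 0.17645496 0.23445942] 0.46913158992430937 20.242840507999063 [-0.33170242  0.29972401 -1.37112719]
```

View pics/m5.png

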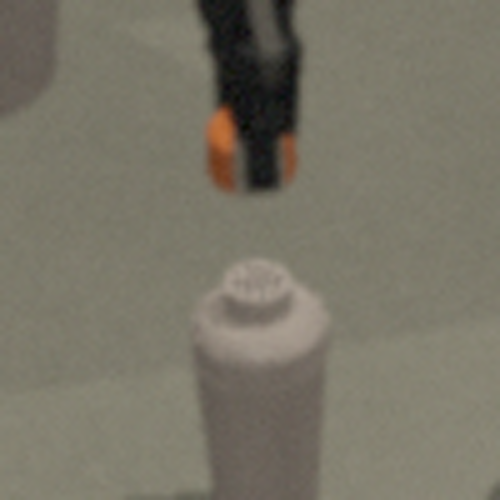

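The cap is held level about 79 mm above where it sat, and the strainer top is seated in the upright tin.

```bash
python3 -c "
from workcell import job
print(job.sign_off())"
```

```text
the job is handed in; nothing more can be done
None
```

Job handed in: the strainer top is seated in the upright tin with the bystanders left alone, and the gripper holds the copper cap, mouth down, about 79 mm above where it sat; no score came back.

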